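Sort the loose components into their trays on the electronics bench

TASK

Clear up the bench: put the two heat sinks, the two can capacitors and the transformer into the trays where they belong, each in the tray that shows a sample of the same kind on its ledge. Every part must end standing upright on the floor of its tray, let go and at rest; leave the small circuit board and the spool where they stand.

Things in the scene. Friction and masses are not known exactly. Their poses are not given: they have to be found in the camera images.
- heatsink_1: aluminium heat sink with upright fins, one of two alike, 40 x 26 x 38 mm (x, y, z), about 60 g, standing upright; origin at the centre of its underside, z up. Its whole outline acts as a solid block: grip it across y (26 mm)
- heatsink_2: aluminium heat sink with upright fins, the other of two alike, 40 x 26 x 38 mm (x, y, z), about 60 g, standing upright; origin at the centre of its underside, z up. Its whole outline acts as a solid block: grip it across y (26 mm)
- capacitor_1: black can capacitor with a bare metal top, one of two alike, upright cylinder 30 mm diameter, 45 mm high, about 50 g; origin at the centre of its underside, z up; grip it from any side
- capacitor_2: black can capacitor with a bare metal top, the other of two alike, upright cylinder 30 mm diameter, 45 mm high, about 50 g; origin at the centre of its underside, z up; grip it from any side
- transformer_1: small mains transformer: steel foot 44 x 34 x 3 mm, dark laminated core 44 x 18 mm (x, y) up to 38 mm high, copper winding 26 x 34 mm (x, y) from 8 to 33 mm high; about 180 g, standing upright; origin at the centre of its underside, z up; grip it across y on the winding (34 mm)
- tray_heatsink: fixed grey tray 106 x 126 mm (x, y), walls 14 mm high, 3 mm thick, floor 3 mm above the table; origin at table height under its centre; free inside x -50..50, y -60..60 mm. On its +x (far) side a ledge 8 mm high (x 53..101, y -30..30 mm) carries a fixed sample heat sink (x 61..95, y -24..24 mm, top 53 mm at most above the table). Yaw up to 0.25 rad. Takes the two heat sinks
- tray_capacitor: fixed grey tray 106 x 126 mm (x, y), walls 14 mm high, 3 mm thick, floor 3 mm above the table; origin at table height under its centre; free inside x -50..50, y -60..60 mm. On its +x (far) side a ledge 8 mm high (x 53..101, y -30..30 mm) carries a fixed sample can capacitor (x 61..95, y -24..24 mm, top 53 mm at most above the table). Yaw up to 0.25 rad. Takes the two capacitors
- tray_transformer: fixed grey tray 106 x 126 mm (x, y), walls 14 mm high, 3 mm thick, floor 3 mm above the table; origin at table height under its centre; free inside x -50..50, y -60..60 mm. On its +x (far) side a ledge 8 mm high (x 53..101, y -30..30 mm) carries a fixed sample transformer (x 61..95, y -24..24 mm, top 53 mm at most above the table). Yaw up to 0.25 rad. Takes the transformer
- circuit_board: bystander, to be left alone: small loose green circuit board 50 x 40 mm (x, y) on four brass pillars, 24 mm high in all, standing among the parts; origin on the table under its centre
- spool: bystander, to be left alone: small loose white spool standing on its flange, 48 mm diameter, 30 mm high, among the parts; origin at the centre of its underside
Not all that is in view belongs to the job. Leave any purple look-alike of the transformer_1 alone.

How it is judged:
By the outcome, as a careful person would: the job done as asked, in the order asked, and still so for the second after the job is handed in, with the robot touching nothing.
It also fails if it takes over 128 s, if anything falls off the work surface, if the arm or the gripper's body presses on something with over 40 N, if the wrist force passes 120 N, or if a joint passes its speed limit or range.

ROBOT

A 6-joint arm with a two-finger parallel gripper is mounted at the origin on the work surface. World frame = base frame: x ahead of the robot, y to its left, z up, the work surface at z = 0. Lengths are in m, angles in rad, forces in N, time in s.
With the tool pointing down it reaches from about 0.425 to 0.95 m from the base axis. Payload 3.5 kg.
Tool frame: the origin (TCP) lies at the very end of the fingers, on their centre line; the grasp point (between the pads) lies 19 mm behind it; z points along the fingers, y is the direction in which the jaws open and shut (so a half turn about z gives the same grasp; the last joint's range is limited). The gripper opens to 85 mm and grips with 20 to 120 N. Pads are 22 mm wide; open, the fingers measure 114 mm over their backs; the gripper's body (76 mm by 85 mm) begins 54 mm behind the grasp point. The pads swing forward as they close: fully open they stand 13 mm farther back than shut.
Start: joints at [-0.15, 0.286, 1.577, -0, 1.279, -0.15], TCP at [0.675, 0, 0.231] pointing down, gripper open.
Joint ranges: [-2.77, 2.77], [-0.9, 2.22], [0.21, 2.48], [-1.53, 4.67], [0.24, 2.81], [-2.84, 2.84]. Speed limits (rad/s): [2.79, 2.79, 3.14, 3.14, 3.14, 3.14].

INTERFACE

Orientations are given as a unit quaternion [x, y, z, w].
In Python, from plant import ctrl, eyes, ticket gives the robot as it stands.
- The arm moves only by the tool send_rows, never from a script. Its arguments are lists of equal length, an entry for each row: "translation": the shift along the tool's x, y, z in units of 30 mm (1.0 is 30 mm), a list of three; "rotation": the turn, a rotation vector about the tool's x, y, z in units of 5 degrees (1.0 is 5 degrees), a list of three; "grip": the finger opening in mm, from 0 to 85.4. A call has 1 to 5 rows; each row shifts and turns the commanded pose from where the row before left it, along the tool's axes as they then stand; what a row does not reach is not made up. A row lasts 1/8 s, in which the tool goes at most 62.5 mm and 10.7 degrees, less where a joint would pass 70% of its speed; a pose out of reach is approached as far as the arm can. A call is refused whole if a number of a shift passes 1 or a number of a turn 1, either way. A call with a gripper value outside its range is refused whole. The fingers move at their own pace and stop on an object; "squeeze" is the grip in N (left out, the last holds). Time passes only in rows, so rows that do not move let the fingers close. It gives the time, the measured TCP pose, the force and the opening at its end, in the units of the state.
- ctrl.get_state(): the state, without advancing time (a new reading comes with each control period).
- eyes.read_camera(name): name is "scene" or "side" or "wrist"; returns a dict with "image" (400x640x3 uint8, blue, green, red), "mtx" (3x3 intrinsics, pixels), "xyz" and "orientation" of the camera in the world; the wrist camera has in their place "hand_eye" (4x4, takes a point from camera to tool coordinates, whose origin is the TCP and whose axes are the flange's). Camera axes: x right, y down, z forward; pixel columns grow to the right and rows downward; lengths in m; the calibration is good to about 2 mm. A picture is of the moment at which its call begins: read the wrist's pose just before it. There is no depth.
- ticket.sign_off(): hands the job in, once; it reports no verdict.
The state is a dict: "time": time; "qpos": joint angles; "dq": joint speeds; "joint_efforts": joint torques, N m; "eef_pos": TCP position; "tcp_rot": TCP orientation; "contact_force": force on the tool from outside, world axes, zero at the start; "wrist_torque": the same for the moment, N m; "opening": opening from 0.0 (shut) to 1.0 (fully open).
Only numpy, scipy, OpenCV 4.12 (cv2) and the standard library are available. Lean on these libraries where they do the work, as an engineer would, in place of code of your own. Each camera call takes 0.05 s, during which the arm holds its last target. There are 200 camera calls.

## Working session

There is one attempt and no reset: what is moved stays moved. The work goes in short steps, Python scripts to look and compute and a tool call to move; the robot and the scene stay as the last step left them, time stands still between calls to the robot, and variables do not carry over. Pictures are saved under pics/ and viewed, about 12 in all and at most 16, crops included, and the job is handed in when it is done.

Besides the shell and the picture viewer there is one more tool, called after "Emit:" as name(argument=value, ...) on one line, values as JSON. send_rows: Moves the arm, as the interface text tells. Its arguments: {"type":"object","properties":{"translation":{"type":"array"},"rotation":{"type":"array"},"grip":{"type":"array"},"squeeze":{"type":"number"}},"required":["translation","rotation","grip"]}

```bash
mkdir -p pics; cat > h.py <<'E'
import numpy as np, cv2
from scipy.spatial.transform import Rotation as R
from plant import ctrl, eyes, ticket
def cam(name):
    s=ctrl.get_state(); c=eyes.read_camera(name); K=np.array(c["mtx"])
    if name=="wrist":
        T=np.eye(4);T[:3,:3]=R.from_quat(s["tcp_rot"]).as_matrix();T[:3,3]=s["eef_pos"]
        T=T@np.array(c["hand_eye"])
    else:
        T=np.eye(4)
        o=np.array(c["orientation"]); T[:3,:3]=R.from_quat(o).as_matrix() if o.size==4 else o
        T[:3,3]=c["xyz"]
    return c["image"],K,T
def plane(K,T,uv,z):
    d=T[:3,:3]@np.linalg.solve(K,[uv[0],uv[1],1.]); return T[:3,3]+d*(z-T[2,3])/d[2]
def proj(K,T,p):
    q=K@(T[:3,:3].T@(np.array(p)-T[:3,3])); return q[:2]/q[2]
E
python3 - <<'E'
from h import *
print(ctrl.get_state())
for n in ["scene","side","wrist"]:
    im,K,T=cam(n); cv2.imwrite(f"pics/{n}0.png",im); np.savez(f"{n}0.npz",im=im,K=K,T=T); print(n,K.tolist(),T.round(3).tolist())
E
```

```text
{'time': 0.0, 'qpos': array([-1.50014645e-01,  2.87177423e-01,  1.57816704e+00, -2.00607066e-05,
        1.27857591e+00, -1.50011956e-01]), 'dq': array([ 6.07699734e-04,  6.02717971e-04, -1.02589697e-03, -2.42280423e-04,
        4.21701376e-04, -6.84171476e-05]), 'joint_efforts': array([-1.79628755e-04, -4.05981302e+01, -2.92628127e+01, -1.54224781e-04,
        5.81841552e-03,  3.74769741e-06]), 'eef_pos': array([6.74352470e-01, 1.12738433e-04, 2.29944718e-01]), 'tcp_rot': array([ 7.07105202e-01,  7.07107403e-01, -6.98462070e-04, -9.31023755e-04]), 'contact_force': array([0.41823609, 0.34851553, 0.40441726]), 'wrist_torque': array([-0.06068868, -0.01696852,  0.00586065]), 'opening': 1.0051699354246566}
scene [[375.4574078949065, 0.0, 320.0858955768697], [0.0, 375.4574078949065, 199.0731158659402], [0.0, 0.0, 1.0]] [[-0.415, 0.546, -0.728, 1.168], [0.91, 0.262, -0.322, 0.313], [0.015, -0.796, -0.605, 0.612], [0.0, 0.0, 0.0, 1.0]]
side [[408.02529629397947, 0.0, 323.86002318373573], [0.0, 408.02529629397947, 198.0643057768582], [0.0, 0.0, 1.0]] [[0.93, -0.239, 0.28, 0.147], [-0.368, -0.585, 0.723, -0.811], [-0.009, -0.775, -0.632, 0.744], [0.0, 0.0, 0.0, 1.0]]
wrist [[328.3908401211341, 0.0, 316.2573071642906], [0.0, 328.3908401211341, 201.84081195284082], [0.0, 0.0, 1.0]] [[1.0, 0.001, -0.003, 0.674], [0.0, -0.963, -0.268, 0.069], [-0.003, 0.268, -0.963, 0.374], [0.0, 0.0, 0.0, 1.0]]
```

View pics/scene0.png

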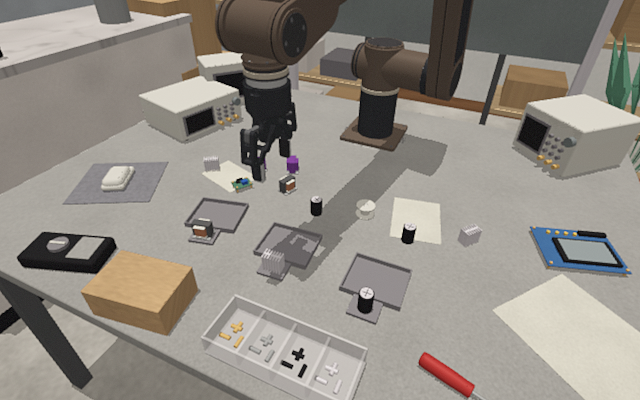

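View pics/side0.png

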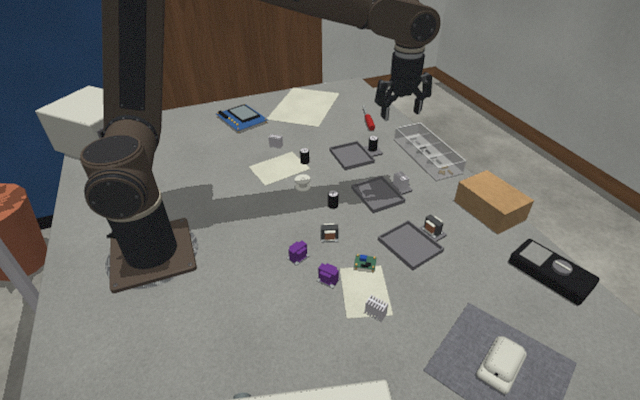

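View pics/wrist0.png

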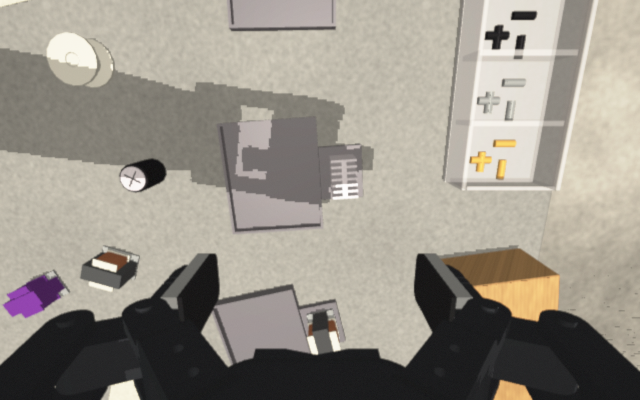

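```bash
cat >> h.py <<'E'
def tri(obs):
    A=np.zeros((3,3));b=np.zeros(3)
    for K,T,uv in obs:
        d=T[:3,:3]@np.linalg.solve(K,[uv[0],uv[1],1.]);d/=np.linalg.norm(d);P=np.eye(3)-np.outer(d,d);A+=P;b+=P@T[:3,3]
    x=np.linalg.solve(A,b); return x
E
python3 - <<'E'
from h import *
L={n:np.load(n+"0.npz") for n in["scene","side","wrist"]}
W={"hsA":((211,162),(376,308)),"hsB":((470,234),(275,141)),"capA":((316,205),(333,200)),"capB":((408,233),(304,156)),"trafo":((288,184),(329,232)),
"spool":((366,209),(302,182)),"pcb":((242,183),(365,263)),"samp_hs":((272,262),(402,182)),"samp_cap":((366,299),(373,144)),"samp_tr":((202,229),(433,225)),
"purp1":((292,164),(298,251)),"tray_hs":((288,245),(378,194)),"tray_cap":((376,282),(351,155)),"tray_tr":((217,215),(411,244))}
for k,(a,b) in W.items():
    S,D=L["scene"],L["side"]
    x=tri([(S["K"],S["T"],a),(D["K"],D["T"],b)]); z=0.003 if "tray" in k else .02
    print(k,x.round(3),"scene",plane(S["K"],S["T"],a,z)[:2].round(3),"side",plane(D["K"],D["T"],b,z)[:2].round(3),"r",np.hypot(*x[:2]).round(3))
im=np.hstack([cv2.resize(L["scene"]["im"][145:265,180:500],None,fx=2.4,fy=2.4,interpolation=2),])
im2=cv2.resize(L["side"]["im"][125:325,230:450],None,fx=1.5,fy=1.5)
c=np.zeros((288+300,768,3),np.uint8);c[:288]=im;c[288:,:330]=im2
cv2.imwrite("pics/crop.png",c)
E
```

```text
hsA [ 0.433 -0.367  0.022] scene [ 0.431 -0.37 ] side [ 0.434 -0.365] r 0.568
hsB [0.427 0.37  0.019] scene [0.426 0.371] side [0.427 0.367] r 0.565
capA [ 0.487 -0.001  0.022] scene [ 0.483 -0.001] side [0.488 0.   ] r 0.487
capB [0.487 0.239 0.022] scene [0.486 0.238] side [0.487 0.242] r 0.542
trafo [ 0.43  -0.112  0.018] scene [ 0.432 -0.11 ] side [ 0.429 -0.114] r 0.444
spool [0.437 0.118 0.015] scene [0.443 0.12 ] side [0.435 0.112] r 0.453
pcb [ 0.472 -0.235  0.01 ] scene [ 0.482 -0.226] side [ 0.468 -0.243] r 0.527
samp_hs [ 0.705 -0.002  0.023] scene [ 0.701 -0.003] side [0.708 0.001] r 0.705
samp_cap [0.717 0.211 0.03 ] scene [0.708 0.211] side [0.725 0.223] r 0.747
samp_tr [ 0.685 -0.197  0.026] scene [ 0.681 -0.203] side [ 0.689 -0.192] r 0.713
purp1 [ 0.335 -0.148  0.02 ] scene [ 0.335 -0.148] side [ 0.335 -0.147] r 0.366
tray_hs [ 0.627 -0.005  0.004] scene [ 0.626 -0.005] side [ 0.628 -0.005] r 0.627
tray_cap [0.642 0.213 0.002] scene [0.644 0.212] side [0.641 0.213] r 0.676
tray_tr [ 0.61  -0.217  0.004] scene [ 0.608 -0.218] side [ 0.611 -0.216] r 0.647
```

View pics/crop.png

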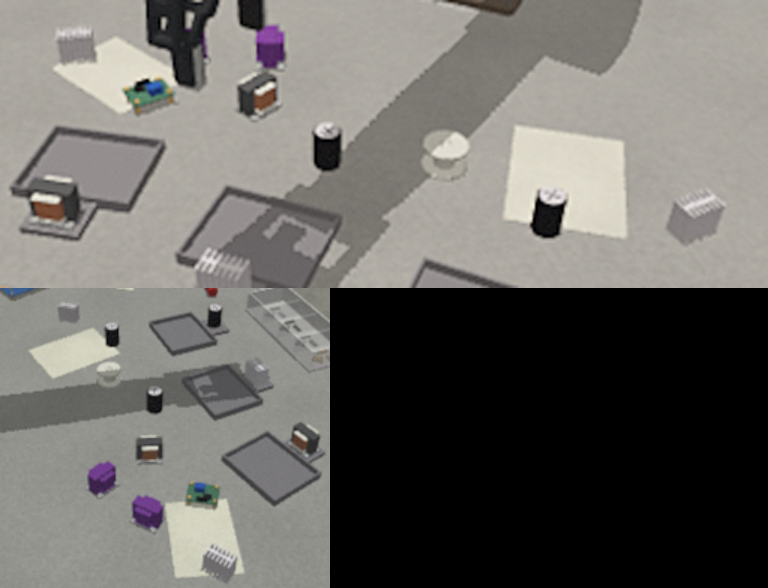

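Candidates. Transformer: brown/black at scene (288,184); purple decoys at about (292,164) and one behind the finger; tray sample at (202,229). Heat sinks: (211,162) and (470,234), sample at (272,262). Capacitors: (316,205) and (408,233), sample at (366,299). The crop confirms the choice: brown transformer, two bench heat sinks, two bench cans. I'll look closer with the wrist camera from two places.

Emit:
send_rows(translation=[[-0.93, -0.46, 0], [-0.93, -0.46, 0], [-0.93, -0.46, 0], [-0.93, -0.46, 0], [-0.93, -0.46, 0]], rotation=[[0, 0, 0], [0, 0, 0], [0, 0, 0], [0, 0, 0], [0, 0, 0]], grip=[85, 85, 85, 85, 85])

```text
time: 0.78
eef_pos: [0.6052, -0.1402, 0.2309]
tcp_rot: [0.707, 0.707, -0.0, -0.0]
contact_force: [0.0, 0.8, -0.1]
opening: 0.998
```

Emit:
send_rows(translation=[[-0.93, -0.46, 0], [-0.93, -0.46, 0], [-0.93, -0.46, 0], [-0.9, -0.46, 0], [0, 0, 0]], rotation=[[0, 0, 0], [0, 0, 0], [0, 0, 0], [0, 0, 0], [0, 0, 0]], grip=[85, 85, 85, 85, 85])

```text
time: 1.4
eef_pos: [0.5499, -0.2516, 0.2309]
tcp_rot: [0.708, 0.706, -0.0, -0.0]
contact_force: [-0.2, 0.5, -0.4]
opening: 0.996
```

```bash
python3 - <<'E'
from h import *
im,K,T=cam("wrist"); cv2.imwrite("pics/w1.png",im); np.savez("w1.npz",im=im,K=K,T=T); print(T.round(3).tolist())
E
```

```text
[[1.0, -0.002, -0.003, 0.55], [-0.003, -0.963, -0.268, -0.183], [-0.002, 0.268, -0.963, 0.375], [0.0, 0.0, 0.0, 1.0]]
```

View pics/w1.png

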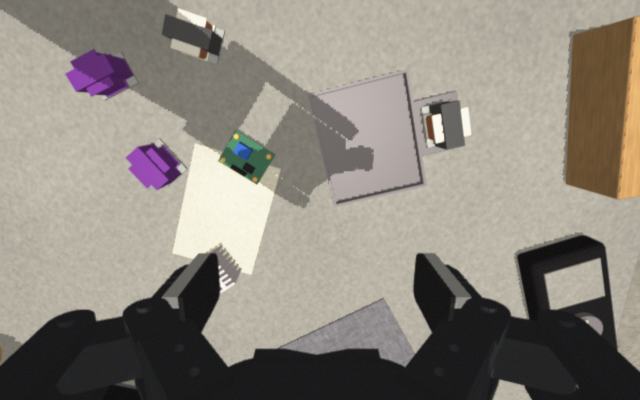

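Emit:
send_rows(translation=[[0.96, 0, 0], [0.96, 0, 0], [0.96, 0, 0], [0.96, 0, 0], [0.96, 0, 0]], rotation=[[0, 0, 0], [0, 0, 0], [0, 0, 0], [0, 0, 0], [0, 0, 0]], grip=[85, 85, 85, 85, 85])

```text
time: 2.08
eef_pos: [0.5509, -0.1039, 0.2312]
tcp_rot: [0.707, 0.708, 0.0, -0.0]
contact_force: [-0.2, 0.2, -0.4]
opening: 0.997
```

Emit:
send_rows(translation=[[0.96, 0, 0], [0.96, 0, 0], [0.96, 0, 0], [0.96, 0, 0], [0.96, 0, 0]], rotation=[[0, 0, 0], [0, 0, 0], [0, 0, 0], [0, 0, 0], [0, 0, 0]], grip=[85, 85, 85, 85, 85])

```text
time: 2.7
eef_pos: [0.5505, 0.0402, 0.2312]
tcp_rot: [0.707, 0.708, 0.0, -0.0]
contact_force: [-0.1, 0.3, 0.4]
opening: 0.994
```

Emit:
send_rows(translation=[[0.96, 0, 0], [0.96, 0, 0], [0.96, 0, 0], [0.96, 0, 0], [0, 0, 0]], rotation=[[0, 0, 0], [0, 0, 0], [0, 0, 0], [0, 0, 0], [0, 0, 0]], grip=[85, 85, 85, 85, 85])

```text
time: 3.32
eef_pos: [0.5501, 0.1557, 0.2311]
tcp_rot: [0.706, 0.709, -0.0, -0.0]
contact_force: [0.4, -0.2, 0.0]
opening: 0.995
```

```bash
python3 - <<'E'
from h import *
im,K,T=cam("wrist"); cv2.imwrite("pics/w2.png",im); np.savez("w2.npz",im=im,K=K,T=T); print(T.round(3).tolist())
E
```

```text
[[1.0, 0.005, -0.0, 0.549], [0.004, -0.963, -0.268, 0.224], [-0.002, 0.268, -0.963, 0.375], [0.0, 0.0, 0.0, 1.0]]
```

View pics/w2.png

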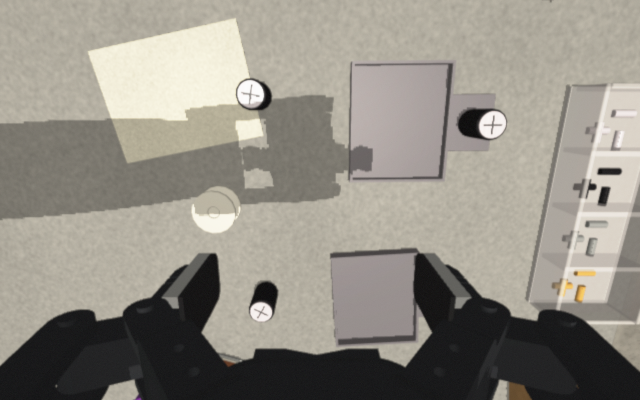

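```bash
python3 - <<'E'
from h import *
L={n:np.load(n+".npz") for n in["scene0","side0","wrist0","w1","w2"]}
P=lambda n,uv,z:plane(L[n]["K"],L[n]["T"],uv,z)[:2]
for k,n,c in [("hs","wrist0",[(222,123),(316,117),(320,225),(236,230)]),("cap","w2",[(350,63),(452,62),(444,179),(349,179)]),("tr","w1",[(313,93),(405,72),(424,184),(336,202)]),("hs2","w2",[(331,251),(416,249),(416,340),(336,343)])]:
    q=np.array([P(n,u,.014) for u in c]); ctr=q.mean(0)
    e=(q[1]-q[0]+q[2]-q[3]); f=q[0]-q[3]+q[1]-q[2]
    print("tray",k,q.round(3).tolist(),ctr.round(4),"yaw from x",np.arctan2(e[1],e[0]).round(3),"from y",np.arctan2(-f[0],f[1]).round(3),"sz",np.linalg.norm(e)/2,np.linalg.norm(f)/2)
def o(n,uv):return (L[n]["K"],L[n]["T"],uv)
print("capA",tri([o("wrist0",(133,178)),o("w2",(262,312))]).round(4),P("wrist0",(133,178),.045),P("w2",(262,312),.045))
print("capB",tri([o("w2",(251,94)),o("scene0",(409,227)),o("side0",(304,151))]).round(4),P("w2",(251,94),.045))
E
```

```text
tray hs [[0.572, 0.056], [0.673, 0.062], [0.677, -0.059], [0.579, -0.066]] [ 0.6255 -0.0019] yaw from x 0.063 from y 0.048 sz 0.09930720627673044 0.12149590509587806
tray cap [[0.583, 0.271], [0.687, 0.272], [0.692, 0.151], [0.586, 0.15]] [0.6369 0.2111] yaw from x 0.009 from y 0.032 sz 0.10506859161861648 0.1210256112605041
tray tr [[0.546, -0.166], [0.64, -0.145], [0.67, -0.263], [0.571, -0.284]] [ 0.6067 -0.2145] yaw from x 0.209 from y 0.229 sz 0.09865609634956517 0.12106742565295793
tray hs2 [[0.567, 0.063], [0.668, 0.066], [0.679, -0.061], [0.576, -0.066]] [6.224e-01 5.000e-04] yaw from x 0.04 from y 0.076 sz 0.10212873008751172 0.12840965961607717
capA [0.4881 0.0028 0.0485] [0.48607691 0.00211199] [4.87399982e-01 4.35605105e-04]
capB [0.4866 0.2385 0.0404] [0.48643613 0.23896714]
```

Emit:
send_rows(translation=[[0.55, -0.42, 0.4], [0.55, -0.42, 0.4], [0.55, -0.42, 0.4], [0.55, -0.42, 0.4], [0.55, -0.42, 0.4]], rotation=[[0, 0, 0], [0, 0, 0], [0, 0, 0], [0, 0, 0], [0, 0, 0]], grip=[75, 75, 75, 75, 75], squeeze=40)

```text
time: 4.0
eef_pos: [0.4866, 0.2367, 0.1704]
tcp_rot: [0.707, 0.707, -0.0, -0.0]
contact_force: [-0.4, -0.6, 0.1]
opening: 0.881
```

Emit:
send_rows(translation=[[0, 0, 1], [0, 0, 1], [0, 0, 0], [0, 0, 0]], rotation=[[0, 0, 0], [0, 0, 0], [0, 0, 0], [0, 0, 0]], grip=[75, 75, 75, 75])

```text
time: 4.5
eef_pos: [0.4882, 0.236, 0.1122]
tcp_rot: [0.707, 0.707, 0.001, 0.0]
contact_force: [1.1, 0.7, 0.2]
opening: 0.874
```

```bash
python3 - <<'E'
from h import *
s=ctrl.get_state();print(s["eef_pos"],s["tcp_rot"],s["opening"])
im,K,T=cam("wrist"); cv2.imwrite("pics/w3.png",im)
E
```

```text
[0.48824735 0.23603104 0.11220773] [7.07031309e-01 7.07181920e-01 5.89059636e-04 3.35336860e-04] 0.8736708974968955
```

View pics/w3.png

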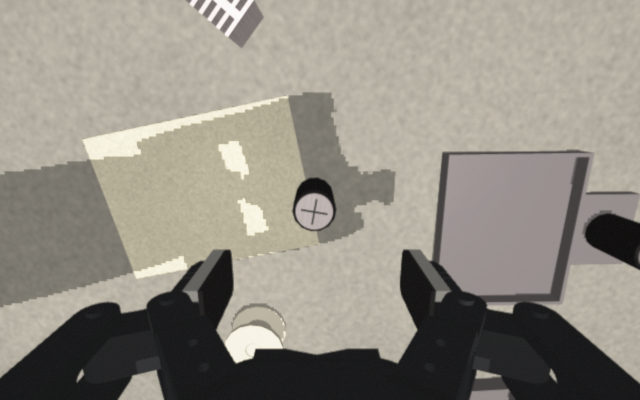

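Wrist view: capacitor_2 top at (314,211), centred between the fingers, so I go down on it. The heat sink at the top edge (225,20) is turned by about 45°.

Emit:
send_rows(translation=[[0.13, 0, 0.87], [0, 0, 0.87], [0, 0, 0.87], [0, 0, 0.86], [0, 0, 0]], rotation=[[0, 0, 0], [0, 0, 0], [0, 0, 0], [0, 0, 0], [0, 0, 0]], grip=[75, 75, 75, 75, 75])

```text
time: 5.18
eef_pos: [0.4872, 0.2392, 0.0067]
tcp_rot: [0.707, 0.707, -0.001, -0.001]
contact_force: [-0.1, 0.3, -0.9]
opening: 0.879
```

Emit:
send_rows(translation=[[0, 0, 0], [0, 0, 0], [0, 0, 0], [0, 0, 0], [0, 0, 0]], rotation=[[0, 0, 0], [0, 0, 0], [0, 0, 0], [0, 0, 0], [0, 0, 0]], grip=[20, 20, 20, 20, 20], squeeze=40)

```text
time: 5.8
eef_pos: [0.489, 0.2398, 0.0089]
tcp_rot: [0.707, 0.707, 0.001, 0.001]
contact_force: [-0.9, 0.4, 6.3]
opening: 0.343
```

Emit:
send_rows(translation=[[0, 0, 0], [0, 0, 0], [0, 0, -0.3], [0, 0, -0.7], [0, 0, 0]], rotation=[[0, 0, 0], [0, 0, 0], [0, 0, 0], [0, 0, 0], [0, 0, 0]], grip=[20, 20, 20, 20, 20])

```text
time: 6.42
eef_pos: [0.4891, 0.2398, 0.039]
tcp_rot: [0.707, 0.707, 0.002, 0.001]
contact_force: [-0.0, -0.5, -0.2]
opening: 0.342
```

Emit:
send_rows(translation=[[0, 0.6, -0.9], [0, 0.9, -0.4], [0, 1, 0], [0, 1, 0], [0, 1, 0]], rotation=[[0, 0, 0], [0, 0, 0], [0, 0, 0], [0, 0, 0], [0, 0, 0]], grip=[20, 20, 20, 20, 20])

```text
time: 7.05
eef_pos: [0.623, 0.2392, 0.0749]
tcp_rot: [0.707, 0.707, -0.001, -0.0]
contact_force: [0.3, -0.6, 0.3]
opening: 0.341
```

Emit:
send_rows(translation=[[0, 0.43, 0], [0, 0, 0.5], [0, 0, 0.6], [0, 0, 0.6], [0, 0, 0]], rotation=[[0, 0, 0], [0, 0, 0], [0, 0, 0], [0, 0, 0], [0, 0, 0]], grip=[20, 20, 20, 20, 20])

```text
time: 7.68
eef_pos: [0.6329, 0.2391, 0.0218]
tcp_rot: [0.707, 0.707, -0.003, -0.002]
contact_force: [-0.6, 0.4, -0.1]
opening: 0.334
```

Emit:
send_rows(translation=[[0, 0, 0.15], [0, 0, 0.14], [0, 0, 0]], rotation=[[0, 0, 0], [0, 0, 0], [0, 0, 0]], grip=[20, 20, 20])

```text
time: 8.05
eef_pos: [0.6357, 0.2394, 0.0166]
tcp_rot: [0.707, 0.707, 0.0, 0.0]
contact_force: [-0.8, -0.7, -0.9]
opening: 0.338
```

Emit:
send_rows(translation=[[0, 0, 0.07], [0, 0, 0]], rotation=[[0, 0, 0], [0, 0, 0]], grip=[20, 20])

```text
time: 8.3
eef_pos: [0.6357, 0.2394, 0.0144]
tcp_rot: [0.707, 0.707, 0.0, 0.0]
contact_force: [0.1, -0.8, -1.1]
opening: 0.34
```

Emit:
send_rows(translation=[[0, 0, 0], [0, 0, 0]], rotation=[[0, 0, 0], [0, 0, 0]], grip=[20, 20])

```text
time: 8.55
eef_pos: [0.6357, 0.2394, 0.0145]
tcp_rot: [0.707, 0.707, 0.0, 0.0]
contact_force: [0.3, -0.9, -0.4]
opening: 0.338
```

Emit:
send_rows(translation=[[0, 0, 0.08], [0, 0, 0]], rotation=[[0, 0, 0], [0, 0, 0]], grip=[20, 20])

```text
time: 8.8
eef_pos: [0.6358, 0.2394, 0.012]
tcp_rot: [0.707, 0.707, 0.0, 0.0]
contact_force: [0.2, -0.6, 1.1]
opening: 0.339
```

Emit:
send_rows(translation=[[0, 0, 0], [0, 0, 0], [0, 0, 0], [0, 0, -0.6], [0, 0, -1]], rotation=[[0, 0, 0], [0, 0, 0], [0, 0, 0], [0, 0, 0], [0, 0, 0]], grip=[50, 50, 50, 50, 50])

```text
time: 9.43
eef_pos: [0.6349, 0.2393, 0.0602]
tcp_rot: [0.707, 0.707, -0.001, -0.001]
contact_force: [0.5, 0.5, 0.4]
opening: 0.586
```

Emit:
send_rows(translation=[[0, 0, -1], [0, 0, -1], [0, 0, 0]], rotation=[[0, 0, 0], [0, 0, 0], [0, 0, 0]], grip=[50, 50, 50])

```text
time: 9.8
eef_pos: [0.6383, 0.24, 0.1251]
tcp_rot: [0.707, 0.707, 0.004, 0.002]
contact_force: [0.6, 0.6, 0.4]
opening: 0.586
```

```bash
python3 - <<'E'
from h import *
s=ctrl.get_state();print(s["eef_pos"],s["tcp_rot"],s["opening"])
im,K,T=cam("wrist"); cv2.imwrite("pics/w4.png",im); np.savez("w4.npz",im=im,K=K,T=T)
E
```

```text
[0.63829187 0.24003512 0.12513728] [0.70706898 0.70713109 0.00366546 0.00237585] 0.5855143675427067
```

View pics/w4.png

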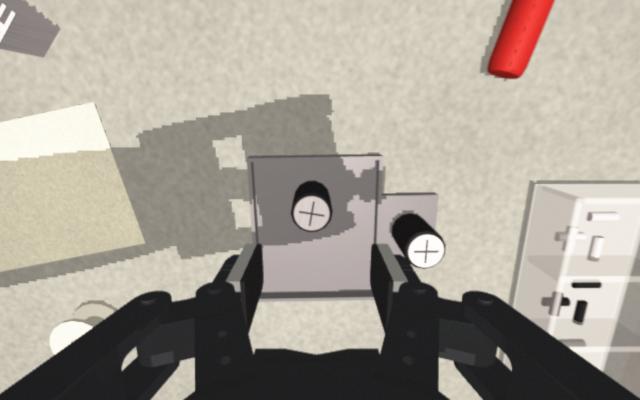

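Capacitor_2 stands in its tray at (311,212), in the far half. Next is heatsink_2.

Emit:
send_rows(translation=[[0.54, -0.87, -0.15], [0.54, -0.87, -0.15], [0.54, -0.87, -0.15], [0.54, -0.87, -0.15], [0.54, -0.87, -0.15]], rotation=[[0, 0, 0], [0, 0, 0], [0, 0, 0], [0, 0, 0], [0, 0, 0]], grip=[70, 70, 70, 70, 70])

```text
time: 10.48
eef_pos: [0.5032, 0.3204, 0.1406]
tcp_rot: [0.707, 0.707, -0.002, -0.001]
contact_force: [0.4, -0.6, 0.1]
opening: 0.82
```

Emit:
send_rows(translation=[[0.54, -0.87, -0.15], [0.54, -0.87, -0.15], [0.54, -0.87, -0.15], [0, 0, 0], [0, 0, 0]], rotation=[[0, 0, 0], [0, 0, 0], [0, 0, 0], [0, 0, 0], [0, 0, 0]], grip=[70, 70, 70, 70, 70])

```text
time: 11.1
eef_pos: [0.4268, 0.3685, 0.1549]
tcp_rot: [0.707, 0.707, -0.001, -0.0]
contact_force: [0.5, 0.5, -0.6]
opening: 0.819
```

```bash
python3 - <<'E'
from h import *
s=ctrl.get_state();print(s["eef_pos"],s["tcp_rot"],s["opening"])
im,K,T=cam("wrist"); np.savez("w5.npz",im=im,K=K,T=T)
u=proj(K,T,[.427,.37,.038]).round().astype(int);print(u)
c=im[max(u[1]-90,0):u[1]+90,max(u[0]-120,0):u[0]+120];print("crop origin",max(u[0]-120,0),max(u[1]-90,0))
cv2.imwrite("pics/w5.png",cv2.resize(c,None,fx=3,fy=3))
E
```

```text
[0.42675708 0.36851243 0.15491353] [ 7.07067216e-01  7.07145855e-01 -8.32221036e-04 -1.72887785e-05] 0.8185159140962691
[318 195]
crop origin 198 105
```

View pics/w5.png

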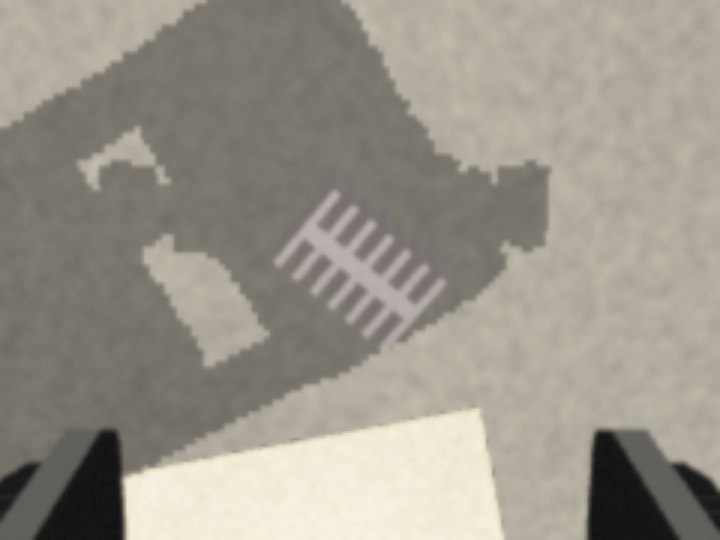

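Heatsink_2: the top's centre is at crop (361,270) → (0.427, 0.370), and the long axis is at −37.7°. The jaws need a yaw of +52.3°.

Emit:
send_rows(translation=[[0.05, 0, 0.28], [0, 0, 0.28], [0, 0, 0.28], [0, 0, 0.28], [0, 0, 0.28]], rotation=[[0, 0, -0.95], [0, 0, -0.95], [0, 0, -0.95], [0, 0, -0.95], [0, 0, -0.95]], grip=[70, 70, 70, 70, 70])

```text
time: 11.78
eef_pos: [0.4277, 0.3697, 0.1132]
tcp_rot: [0.546, 0.838, -0.0, -0.0]
contact_force: [-0.2, -0.4, -0.0]
opening: 0.819
```

Emit:
send_rows(translation=[[0, 0, 0.28], [0, 0, 0.28], [0, 0, 0.28], [0, 0, 0.28], [0, 0, 0.28]], rotation=[[0, 0, -0.95], [0, 0, -0.95], [0, 0, -0.95], [0, 0, -0.95], [0, 0, -0.95]], grip=[70, 70, 70, 70, 70])

```text
time: 12.4
eef_pos: [0.4277, 0.3697, 0.0712]
tcp_rot: [0.362, 0.932, -0.0, -0.0]
contact_force: [0.2, 0.1, -0.6]
opening: 0.82
```

Emit:
send_rows(translation=[[0, 0, 0.2], [0, 0, 0], [0, 0, 0]], rotation=[[0, 0, -0.95], [0, 0, 0], [0, 0, 0]], grip=[70, 70, 70])

```text
time: 12.78
eef_pos: [0.4275, 0.3702, 0.066]
tcp_rot: [0.324, 0.946, -0.0, 0.0]
contact_force: [1.0, -0.2, -0.3]
opening: 0.817
```

```bash
cat >> h.py <<'E'
def pose():
    s=ctrl.get_state();M=R.from_quat(s["tcp_rot"]).as_matrix()
    print("t",round(s["time"],2),s["eef_pos"].round(4),"jaw yaw deg",np.degrees(np.arctan2(M[1,1],M[0,1])).round(2),"tilt",M[:2,2].round(4),"q",s["qpos"].round(2),"F",s["contact_force"].round(1),"op",round(s["opening"]*85.4,1)); return s["eef_pos"],M
def togo(p):
    x,M=pose(); print("units to go",((M.T@(np.array(p)-x))/.03).round(2))
E
python3 -c "
from h import *
togo([.427,.370,.009])"
```

```text
t 12.78 [0.4275 0.3702 0.066 ] jaw yaw deg 52.13 tilt [ 0. -0.] q [ 0.53  0.24  1.96 -0.    0.94 -0.38] F [ 1.  -0.2 -0.3] op 69.8
units to go [ 0.01 -0.01  1.9 ]
```

Emit:
send_rows(translation=[[0, 0, 0.95], [0, 0, 0.95], [0, 0, 0]], rotation=[[0, 0, 0], [0, 0, 0], [0, 0, 0]], grip=[70, 70, 70])

```text
time: 13.15
eef_pos: [0.4253, 0.3694, 0.007]
tcp_rot: [0.324, 0.946, -0.002, -0.002]
contact_force: [-1.3, 0.0, -0.3]
opening: 0.82
```

Emit:
send_rows(translation=[[0, 0, 0], [0, 0, 0], [0, 0, 0], [0, 0, 0], [0, 0, 0]], rotation=[[0, 0, 0], [0, 0, 0], [0, 0, 0], [0, 0, 0], [0, 0, 0]], grip=[15, 15, 15, 15, 15])

```text
time: 13.78
eef_pos: [0.4281, 0.3713, 0.0107]
tcp_rot: [0.324, 0.946, 0.001, 0.001]
contact_force: [-0.1, -0.6, 6.0]
opening: 0.3
```

Emit:
send_rows(translation=[[0, 0, 0], [0, 0, -0.5], [0, 0, -1], [0, 0, -1], [0, 0, 0]], rotation=[[0, 0, 0], [0, 0, 0], [0, 0, 0], [0, 0, 0], [0, 0, 0]], grip=[15, 15, 15, 15, 15])

```text
time: 14.4
eef_pos: [0.4285, 0.3716, 0.0871]
tcp_rot: [0.323, 0.946, 0.002, 0.002]
contact_force: [0.2, 0.1, -0.4]
opening: 0.295
```

Emit:
send_rows(translation=[[0, 0, -0.4], [0, 0, -0.4], [0, 0, 0], [0, 0, 0], [0, 0, 0]], rotation=[[0, 0, 0.98], [0, 0, 0.98], [0, 0, 0.98], [0, 0, 0.98], [0, 0, 0.98]], grip=[15, 15, 15, 15, 15])

```text
time: 15.02
eef_pos: [0.4258, 0.3698, 0.1061]
tcp_rot: [0.518, 0.855, -0.001, -0.001]
contact_force: [-0.6, -0.2, -1.1]
opening: 0.298
```

Emit:
send_rows(translation=[[0, 0, 0], [0, 0, 0], [0, 0, 0], [0, 0, 0], [0, 0, 0]], rotation=[[0, 0, 0.98], [0, 0, 0.98], [0, 0, 0.98], [0, 0, 0.98], [0, 0, 0.96]], grip=[15, 15, 15, 15, 15])

```text
time: 15.65
eef_pos: [0.4257, 0.3698, 0.106]
tcp_rot: [0.687, 0.727, -0.002, -0.0]
contact_force: [0.2, 0.2, -1.2]
opening: 0.299
```

```bash
python3 -c "
from h import *
c=np.array([.625,-.002]);y=.06
print(c+R.from_euler('z',y).as_matrix()[:2,:2]@np.array([[0,0],[28,-28]])[:,0]*.001, c+R.from_euler('z',y).as_matrix()[:2,:2]@np.array([0,.028]))
togo(list(c+R.from_euler('z',y).as_matrix()[:2,:2]@np.array([0,.028]))+[.1])"
```

```text
[0.62332101 0.02594962] [0.62332101 0.02594962]
t 15.65 [0.4257 0.3698 0.106 ] jaw yaw deg 3.19 tilt [-0.0029 -0.0017] q [0.54 0.18 1.95 0.   1.02 0.48] F [ 0.2  0.2 -1.2] op 25.5
units to go [-11.81   5.94   0.2 ]
```

Emit:
send_rows(translation=[[-0.98, 0.49, 0], [-0.98, 0.49, 0], [-0.98, 0.49, 0], [-0.98, 0.49, 0], [-0.98, 0.49, 0]], rotation=[[0, 0, 0], [0, 0, 0], [0, 0, 0], [0, 0, 0], [0, 0, 0]], grip=[15, 15, 15, 15, 15])

```text
time: 16.27
eef_pos: [0.508, 0.2268, 0.1061]
tcp_rot: [0.686, 0.727, -0.001, -0.001]
contact_force: [0.7, -0.4, -0.9]
opening: 0.297
```

Emit:
send_rows(translation=[[-0.98, 0.5, 0], [-0.98, 0.5, 0], [-0.98, 0.5, 0], [-0.98, 0.5, 0], [-0.98, 0.5, 0]], rotation=[[0, 0, 0], [0, 0, 0], [0, 0, 0], [0, 0, 0], [0, 0, 0]], grip=[15, 15, 15, 15, 15])

```text
time: 16.9
eef_pos: [0.5915, 0.0847, 0.106]
tcp_rot: [0.686, 0.727, -0.001, -0.001]
contact_force: [0.7, 0.5, -0.6]
opening: 0.296
```

Emit:
send_rows(translation=[[-1, 0.5, 0], [-1, 0.5, 0], [0, 0, 0.7], [0, 0, 1], [0, 0, 1]], rotation=[[0, 0, 0], [0, 0, 0], [0, 0, 0], [0, 0, 0], [0, 0, 0]], grip=[15, 15, 15, 15, 15])

```text
time: 17.52
eef_pos: [0.6236, 0.0285, 0.0237]
tcp_rot: [0.686, 0.728, -0.001, -0.002]
contact_force: [0.0, -0.0, 0.2]
opening: 0.295
```

Emit:
send_rows(translation=[[0, 0, 0], [0, 0, 0], [0, 0, 0]], rotation=[[0, 0, 0], [0, 0, 0], [0, 0, 0]], grip=[15, 15, 15])

```text
time: 17.9
eef_pos: [0.6268, 0.0277, 0.0285]
tcp_rot: [0.686, 0.728, 0.001, 0.001]
contact_force: [-0.1, -0.4, -1.5]
opening: 0.295
```

```bash
python3 -c "
from h import *
togo([.6233,.026,.0135])"
```

```text
t 17.9 [0.6268 0.0277 0.0285] jaw yaw deg 3.37 tilt [ 0.0026 -0.0003] q [-0.12  0.42  1.82  0.    0.91 -0.18] F [-0.1 -0.4 -1.5] op 25.2
units to go [-0.05 -0.12  0.5 ]
```

Emit:
send_rows(translation=[[0, -0.1, 0.25], [0, 0, 0.22], [0, 0, 0], [0, 0, 0]], rotation=[[0, 0, 0], [0, 0, 0], [0, 0, 0], [0, 0, 0]], grip=[15, 15, 15, 15])

```text
time: 18.4
eef_pos: [0.6229, 0.0274, 0.0136]
tcp_rot: [0.686, 0.727, -0.0, -0.0]
contact_force: [-2.9, -0.1, 5.6]
opening: 0.299
```

Emit:
send_rows(translation=[[0, 0, 0], [0, 0, 0], [0, 0, 0], [0, 0, -0.6], [0, 0, -1]], rotation=[[0, 0, 0], [0, 0, 0], [0, 0, 0], [0, 0, 0], [0, 0, 0]], grip=[46, 46, 46, 46, 46])

```text
time: 19.02
eef_pos: [0.622, 0.0275, 0.0611]
tcp_rot: [0.686, 0.727, -0.001, -0.001]
contact_force: [0.6, 0.3, -0.1]
opening: 0.537
```

Emit:
send_rows(translation=[[0, 0, -1], [0, -0.5, -0.5], [-0.2, -1, 0], [-0.2, -1, 0], [-0.2, -1, 0]], rotation=[[0, 0, 0], [0, 0, 0], [0, 0, 0], [0, 0, 0], [0, 0, 0]], grip=[70, 70, 70, 70, 70])

```text
time: 19.65
eef_pos: [0.5187, 0.003, 0.1074]
tcp_rot: [0.686, 0.728, 0.001, 0.001]
contact_force: [-0.9, -0.3, 0.1]
opening: 0.817
```

Emit:
send_rows(translation=[[0, -1, 0], [0, 0, 0], [0, 0, 0]], rotation=[[0, 0, 0.6], [0, 0, 0], [0, 0, 0]], grip=[70, 70, 70])

```text
time: 20.02
eef_pos: [0.4904, 0.0014, 0.1072]
tcp_rot: [0.705, 0.709, 0.001, 0.001]
contact_force: [0.8, -0.2, 0.6]
opening: 0.82
```

```bash
python3 - <<'E'
from h import *
togo([.487,.002,.009])
im,K,T=cam("wrist"); cv2.imwrite("pics/w6.png",im); np.savez("w6.npz",im=im,K=K,T=T); print(proj(K,T,[.487,.002,.045]))
E
```

```text
t 20.02 [0.4904 0.0014 0.1072] jaw yaw deg 0.38 tilt [ 0.0029 -0.0005] q [-0.2   0.02  2.12  0.    1.   -0.21] F [ 0.8 -0.2  0.6] op 70.0
units to go [ 0.02 -0.12  3.27]
[311.97557034 217.06387681]
```

View pics/w6.png

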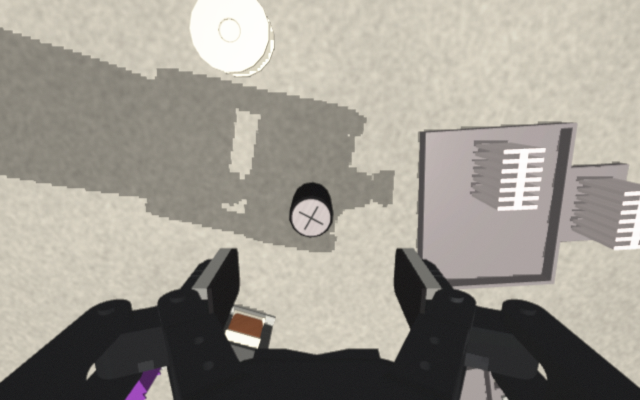

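Capacitor_1's top is at (312,216), as predicted, and heatsink_2 stands upright in its tray at (510,178). I pick up capacitor_1.

Emit:
send_rows(translation=[[0, -0.1, 0.8], [0, 0, 0.85], [0, 0, 0.85], [0, 0, 0.77], [0, 0, 0]], rotation=[[0, 0, 0], [0, 0, 0], [0, 0, 0], [0, 0, 0], [0, 0, 0]], grip=[70, 70, 70, 70, 70])

```text
time: 20.7
eef_pos: [0.4854, 0.0018, 0.0062]
tcp_rot: [0.705, 0.709, -0.001, -0.002]
contact_force: [0.4, -0.4, 0.6]
opening: 0.823
```

Emit:
send_rows(translation=[[0, 0, 0], [0, 0, 0], [0, 0, 0], [0, 0, 0], [0, 0, 0]], rotation=[[0, 0, 0], [0, 0, 0], [0, 0, 0], [0, 0, 0], [0, 0, 0]], grip=[20, 20, 20, 20, 20])

```text
time: 21.32
eef_pos: [0.4874, 0.0013, 0.0092]
tcp_rot: [0.705, 0.709, 0.001, 0.001]
contact_force: [-0.6, 0.3, 6.7]
opening: 0.341
```

Emit:
send_rows(translation=[[0, 0, 0], [0, 0, -0.5], [0, 0, -1], [0, 0, -1], [0, 0, 0]], rotation=[[0, 0, 0], [0, 0, 0], [0, 0, 0], [0, 0, 0], [0, 0, 0]], grip=[20, 20, 20, 20, 20])

```text
time: 21.95
eef_pos: [0.4879, 0.0012, 0.0858]
tcp_rot: [0.705, 0.709, 0.002, 0.003]
contact_force: [0.2, 0.5, -0.2]
opening: 0.342
```

```bash
python3 -c "
from h import *
togo([.6385,.183,.085])"
```

```text
t 21.95 [0.4879 0.0012 0.0858] jaw yaw deg 0.36 tilt [ 0.006  -0.0013] q [-0.21  0.05  2.14 -0.    0.95 -0.21] F [ 0.2  0.5 -0.2] op 29.2
units to go [6.03 5.06 0.05]
```

Emit:
send_rows(translation=[[0.86, 0.72, 0], [0.86, 0.72, 0], [0.86, 0.72, 0], [0.86, 0.72, 0], [0.86, 0.72, 0]], rotation=[[0, 0, 0], [0, 0, 0], [0, 0, 0], [0, 0, 0], [0, 0, 0]], grip=[20, 20, 20, 20, 20])

```text
time: 22.58
eef_pos: [0.5927, 0.132, 0.0811]
tcp_rot: [0.705, 0.709, -0.001, -0.001]
contact_force: [-0.7, -0.0, -0.1]
opening: 0.337
```

Emit:
send_rows(translation=[[0.86, 0.72, 0], [0.86, 0.72, 0], [0, 0, 0.6], [0, 0, 1], [0, 0, 0.4]], rotation=[[0, 0, 0], [0, 0, 0], [0, 0, 0], [0, 0, 0], [0, 0, 0]], grip=[20, 20, 20, 20, 20])

```text
time: 23.2
eef_pos: [0.6326, 0.182, 0.0184]
tcp_rot: [0.705, 0.709, -0.003, -0.002]
contact_force: [0.1, 0.0, 0.1]
opening: 0.339
```

Emit:
send_rows(translation=[[0, 0, 0], [0, 0, 0], [0, 0, 0]], rotation=[[0, 0, 0], [0, 0, 0], [0, 0, 0]], grip=[20, 20, 20])

```text
time: 23.58
eef_pos: [0.6371, 0.183, 0.0243]
tcp_rot: [0.705, 0.709, 0.001, 0.001]
contact_force: [-0.2, -0.3, -0.9]
opening: 0.338
```

```bash
python3 -c "
from h import *
togo([.6385,.183,.0122])"
```

```text
t 23.57 [0.6371 0.183  0.0243] jaw yaw deg 0.34 tilt [0.0025 0.0003] q [ 0.13  0.49  1.72 -0.    0.93  0.12] F [-0.2 -0.3 -0.9] op 28.8
units to go [-0.    0.04  0.41]
```

Emit:
send_rows(translation=[[0, 0, 0.2], [0, 0, 0.2], [0, 0, 0], [0, 0, 0]], rotation=[[0, 0, 0], [0, 0, 0], [0, 0, 0], [0, 0, 0]], grip=[20, 20, 20, 20])

```text
time: 24.08
eef_pos: [0.6365, 0.1831, 0.0123]
tcp_rot: [0.705, 0.709, -0.0, 0.0]
contact_force: [-3.5, -0.6, 5.8]
opening: 0.338
```

Emit:
send_rows(translation=[[0, 0, 0], [0, 0, 0], [0, 0, 0], [0, 0, -0.6], [0, 0, -1]], rotation=[[0, 0, 0], [0, 0, 0], [0, 0, 0], [0, 0, 0], [0, 0, 0]], grip=[50, 50, 50, 50, 50])

```text
time: 24.7
eef_pos: [0.6353, 0.1829, 0.0589]
tcp_rot: [0.705, 0.709, -0.001, -0.001]
contact_force: [-0.3, 0.7, 0.9]
opening: 0.583
```

Emit:
send_rows(translation=[[0, 0, -1], [0, 0, -1], [-0.98, -0.69, -0.2], [-0.98, -0.69, -0.2], [-0.98, -0.69, -0.2]], rotation=[[0, 0, 0], [0, 0, 0], [0, 0, 0], [0, 0, 0], [0, 0, 0]], grip=[50, 50, 50, 50, 50])

```text
time: 25.32
eef_pos: [0.5744, 0.0937, 0.1386]
tcp_rot: [0.705, 0.709, 0.001, 0.001]
contact_force: [-0.4, -0.2, 0.2]
opening: 0.583
```

Emit:
send_rows(translation=[[-0.98, -0.69, 0], [-0.98, -0.69, 0], [-0.98, -0.69, 0], [-0.98, -0.69, 0], [-0.98, -0.69, 0]], rotation=[[0, 0, 0], [0, 0, 0], [0, 0, 0], [0, 0, 0], [0, 0, 0]], grip=[70, 70, 70, 70, 70])

```text
time: 25.95
eef_pos: [0.4717, -0.0542, 0.1383]
tcp_rot: [0.705, 0.709, 0.0, 0.001]
contact_force: [-1.0, -0.1, -0.7]
opening: 0.818
```

Emit:
send_rows(translation=[[-0.98, -0.69, 0], [-0.98, -0.69, 0], [0, 0, 0], [0, 0, 0]], rotation=[[0, 0, 0], [0, 0, 0], [0, 0, 0], [0, 0, 0]], grip=[70, 70, 70, 70])

```text
time: 26.45
eef_pos: [0.4315, -0.1123, 0.1378]
tcp_rot: [0.705, 0.709, 0.0, 0.001]
contact_force: [-0.4, 0.2, -0.4]
opening: 0.816
```

```bash
python3 - <<'E'
from h import *
togo([.43,-.112,.009])
im,K,T=cam("wrist"); np.savez("w7.npz",im=im,K=K,T=T)
u=proj(K,T,[.43,-.112,.038]).round().astype(int);print(u)
x0,y0=max(u[0]-120,0),max(u[1]-90,0);print("crop origin",x0,y0)
cv2.imwrite("pics/w7.png",cv2.resize(im[y0:u[1]+90,x0:u[0]+120],None,fx=3,fy=3))
E
```

```text
t 26.45 [ 0.4315 -0.1123  0.1378] jaw yaw deg 0.32 tilt [ 0.0018 -0.0005] q [-0.48 -0.13  2.2   0.    1.07 -0.49] F [-0.4  0.2 -0.4] op 69.7
units to go [ 0.01 -0.06  4.29]
[315 202]
crop origin 195 112
```

View pics/w7.png

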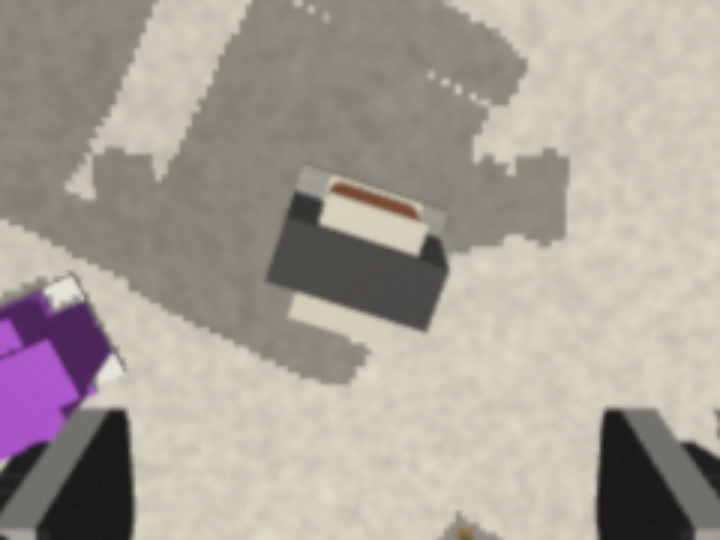

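Transformer (brown/black): core-top centre at crop (357,275) → (0.4295, −0.1135), long axis −16.8°. The purple one at crop (50,370) is clear of it. The jaws need a yaw of 73.2°.

Emit:
send_rows(translation=[[-0.04, -0.06, 0.15], [0, 0, 0.15], [0, 0, 0.15], [0, 0, 0.15], [0, 0, 0.15]], rotation=[[0, 0, -0.97], [0, 0, -0.97], [0, 0, -0.97], [0, 0, -0.97], [0, 0, -0.97]], grip=[66, 66, 66, 66, 66])

```text
time: 27.12
eef_pos: [0.4298, -0.1126, 0.1144]
tcp_rot: [0.538, 0.843, 0.0, 0.0]
contact_force: [-1.0, -0.4, -0.1]
opening: 0.77
```

Emit:
send_rows(translation=[[0, 0, 0.15], [0, 0, 0.15], [0, 0, 0.15], [0, 0, 0.15], [0, 0, 0.15]], rotation=[[0, 0, -0.97], [0, 0, -0.97], [0, 0, -0.97], [0, 0, -0.97], [0, 0, -0.97]], grip=[66, 66, 66, 66, 66])

```text
time: 27.75
eef_pos: [0.4298, -0.1126, 0.0919]
tcp_rot: [0.349, 0.937, 0.0, 0.0]
contact_force: [1.4, 0.7, -0.8]
opening: 0.774
```

Emit:
send_rows(translation=[[0, 0, 0.15], [0, 0, 0.15], [0, 0, 0.15], [0, 0, 0.15], [0, 0, 0.15]], rotation=[[0, 0, -0.97], [0, 0, -0.97], [0, 0, -0.97], [0, 0, -0.97], [0, 0, -0.97]], grip=[66, 66, 66, 66, 66])

```text
time: 28.38
eef_pos: [0.4298, -0.1126, 0.0694]
tcp_rot: [0.145, 0.989, 0.0, 0.0]
contact_force: [-0.3, -0.7, 0.2]
opening: 0.776
```

Emit:
send_rows(translation=[[0, 0, 0], [0, 0, 0]], rotation=[[0, 0, 0], [0, 0, 0]], grip=[66, 66])

```text
time: 28.62
eef_pos: [0.4296, -0.1131, 0.0696]
tcp_rot: [0.147, 0.989, 0.0, 0.0]
contact_force: [-0.7, -0.0, 0.4]
opening: 0.775
```

```bash
python3 -c "
from h import *
togo([.4295,-.1135,.0065])"
```

```text
t 28.62 [ 0.4296 -0.1131  0.0696] jaw yaw deg 73.09 tilt [ 0.0003 -0.    ] q [-0.49 -0.02  2.25  0.    0.92 -1.76] F [-0.7 -0.   0.4] op 66.2
units to go [-0.   -0.02  2.1 ]
```

Emit:
send_rows(translation=[[0, 0, 0.7], [0, 0, 0.7], [0, 0, 0.7], [0, 0, 0]], rotation=[[0, 0, 0], [0, 0, 0], [0, 0, 0], [0, 0, 0]], grip=[66, 66, 66, 66])

```text
time: 29.12
eef_pos: [0.4281, -0.1127, 0.0052]
tcp_rot: [0.147, 0.989, 0.001, -0.002]
contact_force: [0.5, -0.8, 0.2]
opening: 0.773
```

Emit:
send_rows(translation=[[0, 0, 0], [0, 0, 0], [0, 0, 0], [0, 0, 0], [0, 0, 0]], rotation=[[0, 0, 0], [0, 0, 0], [0, 0, 0], [0, 0, 0], [0, 0, 0]], grip=[22, 22, 22, 22, 22], squeeze=60)

```text
time: 29.75
eef_pos: [0.4304, -0.1139, 0.0077]
tcp_rot: [0.147, 0.989, -0.0, 0.001]
contact_force: [-0.3, 0.8, 5.4]
opening: 0.385
```

Emit:
send_rows(translation=[[0, 0, 0], [0, 0, -0.5], [0, 0, -1], [0, 0, -1], [0, 0, -0.5]], rotation=[[0, 0, 0], [0, 0, 0], [0, 0, 0], [0, 0, 0], [0, 0, 0]], grip=[22, 22, 22, 22, 22])

```text
time: 30.38
eef_pos: [0.4296, -0.1137, 0.0982]
tcp_rot: [0.147, 0.989, -0.0, 0.001]
contact_force: [-0.4, 0.5, -2.5]
opening: 0.387
```

Emit:
send_rows(translation=[[0, 0, 0], [0, 0, 0], [0, 0, 0], [0, 0, 0], [0, 0, 0]], rotation=[[0, 0, -0.98], [0, 0, -0.98], [0, 0, -0.98], [0, 0, -0.98], [0, 0, -0.98]], grip=[22, 22, 22, 22, 22])

```text
time: 31.0
eef_pos: [0.4283, -0.113, 0.0957]
tcp_rot: [-0.068, 0.998, 0.0, -0.001]
contact_force: [-0.2, -0.3, -2.6]
opening: 0.387
```

Emit:
send_rows(translation=[[0, 0, 0], [0, 0, 0], [0, 0, 0]], rotation=[[0, 0, -0.98], [0, 0, 0], [0, 0, 0]], grip=[22, 22, 22])

```text
time: 31.38
eef_pos: [0.4288, -0.1133, 0.096]
tcp_rot: [-0.108, 0.994, 0.0, -0.0]
contact_force: [0.7, -0.6, -2.2]
opening: 0.386
```

```bash
python3 -c "
from h import *
togo([.603,-.216,.1])"
```

```text
t 31.38 [ 0.4288 -0.1133  0.096 ] jaw yaw deg 102.43 tilt [-0.0007  0.0003] q [-0.49 -0.07  2.23 -0.    0.98 -2.28] F [ 0.7 -0.6 -2.2] op 33.0
units to go [-4.93 -4.59 -0.14]
```

Emit:
send_rows(translation=[[-0.98, -0.92, 0], [-0.98, -0.92, 0], [-0.98, -0.92, 0], [-0.98, -0.92, 0], [-0.98, -0.92, 0]], rotation=[[0, 0, 0], [0, 0, 0], [0, 0, 0], [0, 0, 0], [0, 0, 0]], grip=[22, 22, 22, 22, 22])

```text
time: 32.0
eef_pos: [0.6034, -0.2169, 0.0957]
tcp_rot: [-0.108, 0.994, 0.0, -0.0]
contact_force: [-0.1, -0.1, -1.1]
opening: 0.388
```

Emit:
send_rows(translation=[[0, 0, 0], [0, 0, 0.9], [0, 0, 0.9], [0, 0, 0.6], [0, 0, 0]], rotation=[[0, 0, 0], [0, 0, 0], [0, 0, 0], [0, 0, 0], [0, 0, 0]], grip=[22, 22, 22, 22, 22])

```text
time: 32.62
eef_pos: [0.6007, -0.2153, 0.0223]
tcp_rot: [-0.109, 0.994, 0.001, -0.002]
contact_force: [0.1, 0.6, -2.6]
opening: 0.389
```

Emit:
send_rows(translation=[[0, 0, 0], [0, 0, 0]], rotation=[[0, 0, 0], [0, 0, 0]], grip=[22, 22])

```text
time: 32.88
eef_pos: [0.6035, -0.2169, 0.026]
tcp_rot: [-0.109, 0.994, -0.001, 0.001]
contact_force: [-0.3, -0.1, -2.3]
opening: 0.387
```

```bash
python3 -c "
from h import *
togo([.603,-.216,.0107])"
```

```text
t 32.88 [ 0.6035 -0.2169  0.026 ] jaw yaw deg 102.5 tilt [ 0.0025 -0.0013] q [-0.5   0.45  1.78  0.    0.91 -2.29] F [-0.3 -0.1 -2.3] op 33.0
units to go [0.01 0.03 0.51]
```

Emit:
send_rows(translation=[[0, 0, 0.25], [0, 0, 0.25], [0, 0, 0], [0, 0, 0]], rotation=[[0, 0, 0], [0, 0, 0], [0, 0, 0], [0, 0, 0]], grip=[22, 22, 22, 22])

```text
time: 33.38
eef_pos: [0.6031, -0.2167, 0.0108]
tcp_rot: [-0.109, 0.994, -0.0, 0.0]
contact_force: [-2.8, 1.2, 5.1]
opening: 0.384
```

Emit:
send_rows(translation=[[0, 0, 0], [0, 0, 0], [0, 0, 0], [0, 0, -0.6], [0, 0, -1]], rotation=[[0, 0, 0], [0, 0, 0], [0, 0, 0], [0, 0, 0], [0, 0, 0]], grip=[56, 56, 56, 56, 56])

```text
time: 34.0
eef_pos: [0.6018, -0.216, 0.0574]
tcp_rot: [-0.109, 0.994, 0.001, -0.001]
contact_force: [0.0, 0.2, -0.2]
opening: 0.656
```

Emit:
send_rows(translation=[[0, 0, -1], [0, 0, -1], [0.94, -0.52, -1], [0.94, -0.52, 0], [0.94, -0.52, 0]], rotation=[[0, 0, 0], [0, 0, 0], [0, 0, 0], [0, 0, 0], [0, 0, 0]], grip=[56, 56, 56, 66, 66])

```text
time: 34.62
eef_pos: [0.53, -0.2813, 0.1497]
tcp_rot: [-0.109, 0.994, -0.001, 0.001]
contact_force: [0.0, 0.0, -0.6]
opening: 0.771
```

Emit:
send_rows(translation=[[0.94, -0.52, 0], [0.94, -0.52, 0], [0.94, -0.52, 0], [0.94, -0.52, 0], [0, 0, 0]], rotation=[[0, 0, 0], [0, 0, 0], [0, 0, 0], [0, 0, 0], [0, 0, 0]], grip=[66, 66, 66, 66, 66])

```text
time: 35.25
eef_pos: [0.4326, -0.3671, 0.1487]
tcp_rot: [-0.107, 0.994, -0.001, 0.001]
contact_force: [0.5, 0.4, 0.4]
opening: 0.774
```

Emit:
send_rows(translation=[[0, 0, 0]], rotation=[[0, 0, 0]], grip=[66])

```text
time: 35.38
eef_pos: [0.4339, -0.3656, 0.1482]
tcp_rot: [-0.109, 0.994, -0.0, 0.0]
contact_force: [-1.4, -0.1, 0.7]
opening: 0.776
```

```bash
python3 - <<'E'
from h import *
togo([.433,-.367,.01])
im,K,T=cam("wrist"); cv2.imwrite("pics/w8.png",im); np.savez("w8.npz",im=im,K=K,T=T)
print(proj(K,T,[.433,-.367,.038]))
E
```

```text
t 35.38 [ 0.4339 -0.3656  0.1482] jaw yaw deg 102.49 tilt [ 0.0011 -0.0006] q [-0.88  0.13  1.91  0.    1.09 -2.67] F [-1.4 -0.1  0.7] op 66.3
units to go [ 0.04 -0.04  4.61]
[314.02702887 197.75729569]
```

View pics/w8.png

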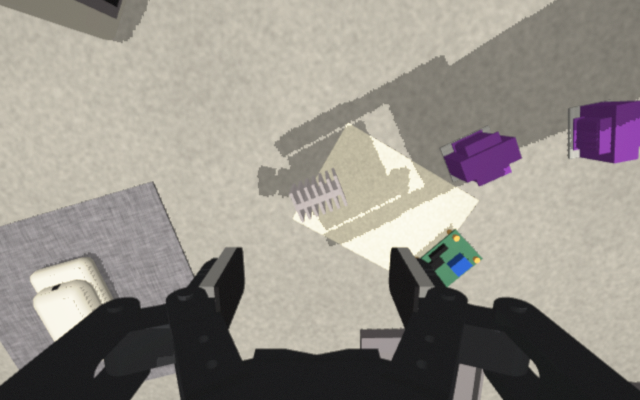

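```bash
python3 - <<'E'
from h import *
im=np.load("w8.npz")["im"]; cv2.imwrite("pics/w9.png",cv2.resize(im[155:235,268:368],None,fx=7,fy=7,interpolation=2))
E
```

```text
(no output)
```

View pics/w9.png

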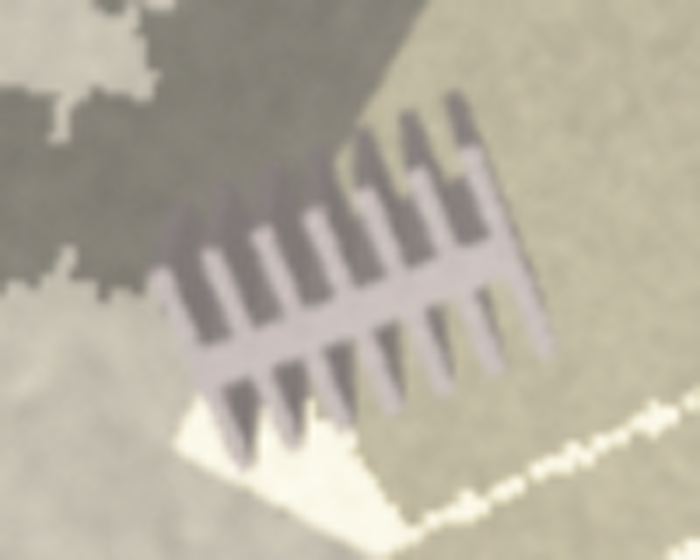

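```bash
python3 - <<'E'
from h import *
d=np.load("w8.npz"); p=plane(d["K"],d["T"],(318.6,199.1),.038); print(p)
togo([p[0],p[1],.01])
E
```

```text
[ 0.4332923 -0.3631886  0.038    ]
t 35.42 [ 0.4341 -0.3653  0.1479] jaw yaw deg 102.53 tilt [ 0.0008 -0.0004] q [-0.88  0.13  1.91  0.    1.09 -2.67] F [ 0.1  0.7 -1.2] op 66.0
units to go [0.01 0.08 4.6 ]
```

Emit:
send_rows(translation=[[0, 0.08, 0.18], [0, 0, 0.18], [0, 0, 0.18], [0, 0, 0.18], [0, 0, 0.18]], rotation=[[0, 0, 0.99], [0, 0, 0.99], [0, 0, 0.99], [0, 0, 0.99], [0, 0, 0.99]], grip=[68, 68, 68, 68, 68], squeeze=40)

```text
time: 36.05
eef_pos: [0.4339, -0.3624, 0.1203]
tcp_rot: [0.107, 0.994, 0.0, 0.0]
contact_force: [0.0, 0.2, 0.3]
opening: 0.796
```

Emit:
send_rows(translation=[[0, 0, 0.18], [0, 0, 0.18], [0, 0, 0.18], [0, 0, 0.18], [0, 0, 0.18]], rotation=[[0, 0, 0.99], [0, 0, 0.99], [0, 0, 0.99], [0, 0, 0.99], [0, 0, 0.99]], grip=[68, 68, 68, 68, 68])

```text
time: 36.67
eef_pos: [0.4339, -0.3625, 0.0933]
tcp_rot: [0.318, 0.948, 0.0, 0.0]
contact_force: [-0.4, 0.6, 0.7]
opening: 0.796
```

Emit:
send_rows(translation=[[0, 0, 0.18], [0, 0, 0.18], [0, 0, 0.18], [0, 0, 0.18], [0, 0, 0]], rotation=[[0, 0, 1], [0, 0, 1], [0, 0, 1], [0, 0, 1], [0, 0, 0]], grip=[68, 68, 68, 68, 68])

```text
time: 37.3
eef_pos: [0.4335, -0.3624, 0.0714]
tcp_rot: [0.476, 0.879, 0.0, -0.0]
contact_force: [0.0, 0.1, 0.0]
opening: 0.796
```

```bash
python3 -c "
from h import *
togo([.4333,-.3632,.009])"
```

```text
t 37.3 [ 0.4335 -0.3624  0.0714] jaw yaw deg 33.14 tilt [-0.0005  0.0008] q [-0.88  0.23  1.96  0.    0.95 -1.45] F [0.  0.1 0. ] op 68.0
units to go [-0.02 -0.02  2.08]
```

Emit:
send_rows(translation=[[0, 0, 0.7], [0, 0, 0.7], [0, 0, 0.66], [0, 0, 0]], rotation=[[0, 0, 0], [0, 0, 0], [0, 0, 0], [0, 0, 0]], grip=[68, 68, 68, 68])

```text
time: 37.8
eef_pos: [0.4322, -0.362, 0.0081]
tcp_rot: [0.477, 0.879, 0.001, -0.002]
contact_force: [0.5, -1.0, -0.4]
opening: 0.796
```

Emit:
send_rows(translation=[[0, 0, 0], [0, 0, 0], [0, 0, 0], [0, 0, 0], [0, 0, 0]], rotation=[[0, 0, 0], [0, 0, 0], [0, 0, 0], [0, 0, 0], [0, 0, 0]], grip=[15, 15, 15, 15, 15])

```text
time: 38.42
eef_pos: [0.4336, -0.3642, 0.0111]
tcp_rot: [0.477, 0.879, -0.0, 0.001]
contact_force: [0.4, -0.4, 6.3]
opening: 0.304
```

Emit:
send_rows(translation=[[0, 0, 0], [0, 0, -0.5], [0, 0, -1], [0, 0, -1], [0, 0, -0.7]], rotation=[[0, 0, 0], [0, 0, 0], [0, 0, 0], [0, 0, 0], [0, 0, 0]], grip=[15, 15, 15, 15, 15])

```text
time: 39.05
eef_pos: [0.433, -0.3633, 0.1076]
tcp_rot: [0.477, 0.879, -0.0, 0.0]
contact_force: [0.3, -0.2, -0.9]
opening: 0.299
```

Emit:
send_rows(translation=[[0, 0, 0], [0, 0, 0], [0, 0, 0], [0, 0, 0], [0, 0, 0]], rotation=[[0, 0, 0.99], [0, 0, 0.99], [0, 0, 0.99], [0, 0, 0.99], [0, 0, 0.99]], grip=[15, 15, 15, 15, 15])

```text
time: 39.67
eef_pos: [0.4325, -0.3628, 0.1059]
tcp_rot: [0.655, 0.755, 0.0, -0.001]
contact_force: [0.3, -0.2, -1.4]
opening: 0.294
```

Emit:
send_rows(translation=[[0, 0, 0], [0, 0, 0], [0, 0, 0]], rotation=[[0, 0, 0.99], [0, 0, 0], [0, 0, 0]], grip=[15, 15, 15])

```text
time: 40.05
eef_pos: [0.4328, -0.3631, 0.1059]
tcp_rot: [0.686, 0.728, 0.0, -0.0]
contact_force: [0.8, 0.9, -1.5]
opening: 0.298
```

```bash
python3 -c "
from h import *
togo([.6267,-.031,.1])"
```

```text
t 40.05 [ 0.4328 -0.3631  0.1059] jaw yaw deg 3.37 tilt [-0.0003  0.0003] q [-0.88  0.18  1.94  0.    1.01 -0.94] F [ 0.8  0.9 -1.5] op 25.4
units to go [10.67  7.1   0.2 ]
```

Emit:
send_rows(translation=[[0.97, 0.645, 0], [0.97, 0.645, 0], [0.97, 0.645, 0], [0.97, 0.645, 0], [0.97, 0.645, 0]], rotation=[[0, 0, 0], [0, 0, 0], [0, 0, 0], [0, 0, 0], [0, 0, 0]], grip=[15, 15, 15, 15, 15])

```text
time: 40.67
eef_pos: [0.5216, -0.2114, 0.106]
tcp_rot: [0.686, 0.728, -0.0, -0.0]
contact_force: [0.2, 0.7, -1.9]
opening: 0.299
```

Emit:
send_rows(translation=[[0.97, 0.645, 0], [0.97, 0.645, 0], [0.97, 0.645, 0], [0.97, 0.645, 0], [0.97, 0.645, 0]], rotation=[[0, 0, 0], [0, 0, 0], [0, 0, 0], [0, 0, 0], [0, 0, 0]], grip=[15, 15, 15, 15, 15])

```text
time: 41.3
eef_pos: [0.6097, -0.0606, 0.1059]
tcp_rot: [0.686, 0.728, -0.0, -0.0]
contact_force: [0.8, -0.7, -1.3]
opening: 0.295
```

Emit:
send_rows(translation=[[0.97, 0.6, 0], [0, 0, 0], [0, 0, 1], [0, 0, 1], [0, 0, 0.7]], rotation=[[0, 0, 0], [0, 0, 0], [0, 0, 0], [0, 0, 0], [0, 0, 0]], grip=[15, 15, 15, 15, 15])

```text
time: 41.92
eef_pos: [0.6245, -0.0322, 0.0233]
tcp_rot: [0.687, 0.727, -0.001, -0.001]
contact_force: [0.5, 1.0, -1.0]
opening: 0.3
```

Emit:
send_rows(translation=[[0, 0, 0], [0, 0, 0], [0, 0, 0]], rotation=[[0, 0, 0], [0, 0, 0], [0, 0, 0]], grip=[15, 15, 15])

```text
time: 42.3
eef_pos: [0.6268, -0.032, 0.0266]
tcp_rot: [0.686, 0.727, 0.001, 0.001]
contact_force: [0.0, 1.2, -0.3]
opening: 0.296
```

```bash
python3 -c "
from h import *
togo([.6267,-.031,.0138])"
```

```text
t 42.3 [ 0.6268 -0.032   0.0266] jaw yaw deg 3.3 tilt [ 0.0029 -0.0007] q [-0.21  0.42  1.81 -0.    0.9  -0.27] F [ 0.   1.2 -0.3] op 25.3
units to go [ 0.03 -0.    0.43]
```

Emit:
send_rows(translation=[[0, 0, 0.22], [0, 0, 0.21], [0, 0, 0], [0, 0, 0]], rotation=[[0, 0, 0], [0, 0, 0], [0, 0, 0], [0, 0, 0]], grip=[15, 15, 15, 15])

```text
time: 42.8
eef_pos: [0.6264, -0.0317, 0.0141]
tcp_rot: [0.686, 0.727, 0.0, 0.0]
contact_force: [-3.3, 0.8, 8.2]
opening: 0.295
```

Emit:
send_rows(translation=[[0, 0, 0], [0, 0, 0], [0, 0, 0], [0, 0, -0.6], [0, 0, -1]], rotation=[[0, 0, 0], [0, 0, 0], [0, 0, 0], [0, 0, 0], [0, 0, 0]], grip=[46, 46, 46, 46, 46])

```text
time: 43.42
eef_pos: [0.6248, -0.0314, 0.0601]
tcp_rot: [0.686, 0.727, -0.001, -0.001]
contact_force: [0.5, -0.1, 0.0]
opening: 0.537
```

Emit:
send_rows(translation=[[0, 0, -1], [0, 0, -1], [0, 0, -1], [0, 0, -1], [0, 0, -1]], rotation=[[0, 0, 0], [0, 0, 0], [0, 0, 0], [0, 0, 0], [0, 0, 0]], grip=[46, 46, 46, 46, 46])

```text
time: 44.05
eef_pos: [0.6257, -0.0316, 0.2125]
tcp_rot: [0.686, 0.727, 0.0, 0.001]
contact_force: [0.5, -0.5, 0.4]
opening: 0.535
```

Emit:
send_rows(translation=[[0, 0, -1], [0, 0, -1], [0, 0, 0], [0, 0, 0]], rotation=[[0, 0, 0], [0, 0, 0], [0, 0, 0], [0, 0, 0]], grip=[46, 46, 46, 46])

```text
time: 44.55
eef_pos: [0.6251, -0.0315, 0.2692]
tcp_rot: [0.686, 0.727, -0.0, -0.0]
contact_force: [-0.1, -0.4, -0.3]
opening: 0.54
```

```bash
python3 - <<'E'
from h import *
pose()
im,K,T=cam("side"); a=cv2.resize(im[90:300,240:460],None,fx=1.8,fy=1.8)
im,K,T=cam("scene"); b=cv2.resize(im[145:330,170:490],None,fx=1.2,fy=1.2)
c=np.zeros((max(len(a),len(b)),a.shape[1]+b.shape[1],3),np.uint8); c[:len(a),:a.shape[1]]=a; c[:len(b),a.shape[1]:]=b
cv2.imwrite("pics/final.png",c); print(c.shape)
E
```

```text
t 44.55 [ 0.6251 -0.0315  0.2692] jaw yaw deg 3.3 tilt [-0.0011  0.0002] q [-0.21  0.15  1.66 -0.    1.33 -0.27] F [-0.1 -0.4 -0.3] op 46.1
(378, 780, 3)
```

View pics/final.png

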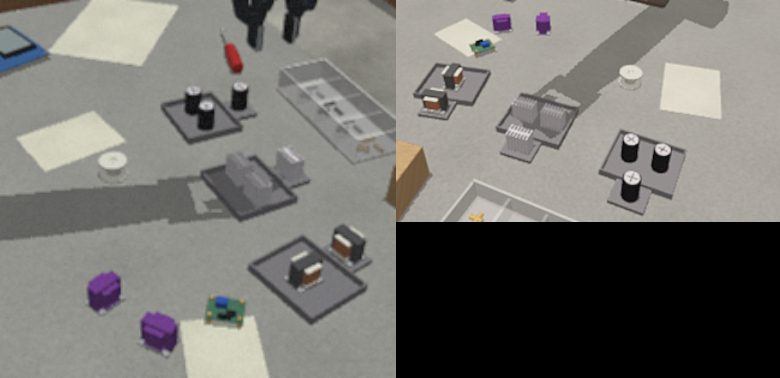

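Both views show all five parts upright in their trays: caps at crop (193,98) and (206,115), heat sinks at (235,162) and (258,180), transformer at (305,270). The board, the spool and the purple parts have not moved, so I hand in.

```bash
python3 -c "
from h import *
print(ticket.sign_off())"
```

```text
the job is handed in; nothing more can be done
None
```

I put both heat sinks, both can capacitors and the transformer into the trays with the matching samples, and handed the job in at 44.6 s of the 128 s allowed.

- **Final look:** the side and scene pictures show all five parts upright on their tray floors. The gripper was open and clear above them at z = 0.27 m. The circuit board, the spool and the two purple look-alikes were where they had stood.
- **Forces:** the highest wrist-force reading I saw was about 9 N, when the last heat sink touched its tray floor. I read the force only at the end of each move, so a short peak in between would not show.
- **Disagreements:** the first fixed-camera estimate for heatsink_1 was about 4 mm off the close wrist view. I used the wrist view, and the part gripped at 25.5 mm (26 mm expected). The tray centres and turns differed by up to about 4 mm and 2° between measurements, well inside the room left in the trays. No check failed.

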